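Make up a timed-sample kit and a pH kit

TASK

Make up two kits from the stock standing along the front of the worktop. For the sampling kit, lay the bench timer flat, display up, in the wide bay of the lidded box, stand the small glass vial upright in the narrow bay of that box and then close its lid fully; for the pH kit, stand the buffer bottle in the wide bay of the low open caddy and the amber dropper bottle in its narrow bay, both upright. Leave the conical flask and the weighing boat where they stand.

Things in the scene. Friction and masses are not known exactly. Their poses are not given: they have to be found in the camera images.
- vial: small clear glass vial with a white cap, stands upright, round, 21 mm across and 48 mm tall, 20 g (each mass given here varies by -20 to +30 %). Origin: centre of its underside, z up.
- timer: off-white bench timer lying flat, display and three buttons on top: 58 mm (its x) by 64 mm (its y), 16 mm thick, 70 g. Origin: centre of its underside, z up.
- buffer_bottle: small square-bodied buffer bottle with a red screw cap, stands upright: body 38 x 38 mm (sides along its x and y), straight-sided to about 60 mm, 86 mm tall over the cap, 90 g. Origin: centre of its underside, z up.
- dropper_bottle: amber glass dropper bottle with a black teat, stands upright: round body 32 mm across, straight-sided to about 48 mm, 100 mm tall, 50 g. Origin: centre of its underside, z up.
- kit_box: grey plastic box with hinged lid, fixed; outside 98 (x) by 206 mm (y), rim 62 mm high, walls and floor 5 mm. A divider 45 mm above the floor stands at y = +22 to +26 mm: wide bay y = -98 to +22 (middle -38), narrow bay y = +26 to +98 (middle +62), both x = -44 to +44 mm. Origin: centre of its underside, on the worktop, z up; the lid is hinged on the +x (far) rim.
- kit_lid (a joint): lid angle: 0 closed, 1.57 upright, starts 1.62 to 1.82 (leaning back), stop 1.95. Hinge line along the box's y at x = +49, z = 62.5 mm of kit_box. Lid 98 mm from hinge to front edge, 206 mm along y, 6 mm thick, with a 6 mm thumb tab (44 mm long) mid front edge. Friction hinge (0.12 N m): it stays at any angle and must be pushed all the way down.
- lid_edge (a point): middle of the lid's front (free) edge, on its outer face (the top face when closed, the back face, turned away from the robot, when open).
- caddy: low open white plastic caddy, fixed; outside 92 (x) by 146 mm (y), rim 30 mm high, walls and floor 5 mm. A divider 22 mm above the floor stands at y = +12 to +16 mm: wide bay y = -68 to +12 (middle -28), narrow bay y = +16 to +68 (middle +42), both x = -41 to +41 mm. Origin: centre of its underside, on the worktop, z up.
- flask: conical glass flask, 65 mm across its foot, 105 mm tall, in the front row; not needed, to be left standing. Origin: centre of its underside.
- weigh_boat: shallow square white weighing boat, 68 x 68 x 16 mm, in the front row; not needed, to be left lying. Origin: centre of its underside.
Mind the look-alikes: they are no part of the job. Leave any purple look-alike of the flask alone.

How it is judged (in metres and radians):
At the end, for the whole second after the job is handed in: Timer flat in the box's wide bay, vial upright in its narrow bay, lid under 0.05 rad; buffer bottle upright in the caddy's wide bay, dropper bottle in its narrow bay; each tilted < 0.12 rad, origin in its bay < 12 mm up, at rest; flask (upright) and weighing boat within 30 mm of their start (x of vial in the frame of kit_box between -0.044 and 0.044 m and y of vial in the frame of kit_box between 0.026 and 0.098 m and z of vial in the frame of kit_box between 0 and 0.012 m and angle between each of vial, timer, buffer_bottle, dropper_bottle, flask's own z axis and vertical below 0.12 rad and linear speed of each of vial, timer, buffer_bottle, dropper_bottle below 0.02 m/s and angular speed of each of vial, timer, buffer_bottle, dropper_bottle below 0.2 rad/s and x of timer in the frame of kit_box between -0.044 and 0.044 m and y of timer in the frame of kit_box between -0.098 and 0.022 m and z of timer in the frame of kit_box between 0 and 0.012 m and x of buffer_bottle in the frame of caddy between -0.041 and 0.041 m and y of buffer_bottle in the frame of caddy between -0.068 and 0.012 m and z of buffer_bottle in the frame of caddy between 0 and 0.012 m and x of dropper_bottle in the frame of caddy between -0.041 and 0.041 m and y of dropper_bottle in the frame of caddy between 0.016 and 0.068 m and z of dropper_bottle in the frame of caddy between 0 and 0.012 m and value of joint kit_lid below 0.05 rad and distance of each of flask, weigh_boat from where it was at the start of the episode below 0.03 m); the robot touches nothing.
It fails at once if the conical flask or the weighing boat is moved by more than 30 mm (distance of any of flask, weigh_boat from where it was at the start of the episode above 0.03 m).
It also fails if it takes over 115 s, if anything falls off the work surface, if the arm or the gripper's body presses on something with over 40 N, if the wrist force passes 120 N, or if a joint passes its speed limit or range.

ROBOT

A 7-joint arm with a two-finger parallel gripper is mounted at the origin on a cart in front of the work surface, level with it; the furniture and walls round the work are solid. World frame = base frame: x ahead of the robot, y to its left, z up, the work surface at z = 0. Lengths are in mm, angles in rad, forces in N, time in s.
With the tool pointing down it reaches from about 400 to 875 mm from the base axis. Payload 4.4 kg.
Tool frame: the origin (TCP) lies midway between the tips of the shut fingers; the grasp point (between the pads) lies 19 mm behind it; z points along the fingers, y is the line along which they close (so a half turn about z gives the same grasp; the last joint's range is limited). The gripper opens to 85 mm and grips with 20 to 120 N. Pads are 22 mm wide; open, the fingers measure 114 mm over their backs; the gripper's body (76 mm by 85 mm) begins 54 mm behind the grasp point. The pads swing forward as they close: fully open they stand 13 mm farther back than shut.
Start: joints at [1.144, 0.628, 0.038, 1.517, -0.027, 0.996, -0.02], TCP at [229.493, -608.154, 231.313] pointing down, gripper open.
Joint ranges: [-3.06, 3.06], [-0.37, 2.12], [-1.25, 1.32], [0.18, 2.47], [-1.1, 4.24], [0.23, 1.98], [-2.94, 2.94]. Speed limits (rad/s): [2.57, 2.57, 3.14, 3.14, 3.14, 3.14, 3.14].

INTERFACE

Orientations are given as [roll, pitch, yaw] about the fixed x, y, z axes, in that order (R = Rz(yaw) Ry(pitch) Rx(roll)).
In Python, from cell import ctrl gives the robot as it stands. The module is installed in compiled form; this text tells all that it offers.
- The arm moves only by the tool step_arm, never from a script. Its argument "commands" is one flat list of numbers, 7 for each row, row after row: the shift along the tool's x, y, z in cm, then the turn, a rotation vector about the tool's x, y, z in rad, then the opening, from 0 (shut) to 1 (fully open). A call has 1 to 10 rows; each row is the pose to reach, as a shift and turn from the pose commanded when the call began, along the tool's axes at that moment; what a row does not reach only later rows make up. A row lasts 1/10 s, in which the tool goes at most 50 mm and 8.59 degrees, less where a joint would pass 70% of its speed; a pose out of reach is approached as far as the arm can. A call with a gripper value outside its range is refused whole. The fingers move at their own pace and stop on an object; the grip force is fixed at half the most. Time passes only in rows, so rows that repeat a pose let the fingers close. It gives the time, the measured TCP pose, the force, the opening and the grip force at its end, in the units of the state.
- ctrl.read_state(): the state, without advancing time (a new reading comes with each control period).
- ctrl.get_image(name): name is "side" or "top" or "wrist"; returns a dict with "image" (420x560x3 uint8, red, green, blue), "range_z" (420x560 float32, mm along the optical axis (not along the pixel's ray), 0 where there is no reading), "vfov" (degrees; the focal length in pixels is half the picture's height over the tangent of half this angle, whatever the lens; pixels are square), "cx", "cy" (the principal point, pixels), "world_to_cam" (4x4, takes a point from world to camera coordinates). Camera axes: x right, y down, z forward; pixel columns grow to the right and rows downward; lengths in mm; the calibration is good to about 2 mm. A picture is of the moment at which its call begins.
- ctrl.finish_job(): hands the job in; it is judged then, once.
The state is a dict: "clock": time; "qpos": joint angles; "qd": joint speeds; "tau": joint torques, N m; "eef_pos": TCP position; "tool_rot": TCP orientation; "force": force on the tool from outside, world axes, zero at the start; "torque": the same for the moment, N m; "width": finger opening in mm; "gripper_force": force on a finger pad.
Only numpy, scipy, OpenCV 4.12 (cv2) and the standard library are available. Lean on these libraries where they do the work, as an engineer would, in place of code of your own. Each camera call takes 0.05 s, during which the arm holds its last target. There are 200 camera calls.

## Working session

There is one attempt and no reset: what is moved stays moved. The work goes in short steps, Python scripts to look and compute and a tool call to move; the robot and the scene stay as the last step left them, time stands still between calls to the robot, and variables do not carry over. Pictures are saved under pics/ and viewed, at most 14 in all, crops included, and the job is handed in when it is done.

Besides the shell and the picture viewer there is one more tool, called after ">>>" by a JSON object that holds its "method" and its "body". step_arm: Moves the arm, as the interface text tells. Its arguments: {"type":"object","properties":{"commands":{"type":"array"}},"required":["commands"]}

```bash
mkdir -p pics; cat > h.py <<'E'
import numpy as np, cv2
from cell import ctrl
def cap(n,tag):
    d=ctrl.get_image(n); np.savez(f'pics/{tag}.npz',**d)
    cv2.imwrite(f'pics/{tag}.png',cv2.cvtColor(d['image'],cv2.COLOR_RGB2BGR)); return d
def load(tag): return dict(np.load(f'pics/{tag}.npz'))
def f(d): return d['image'].shape[0]/2/np.tan(np.radians(float(d['vfov']))/2)
def ray(d,u,v):
    M=np.linalg.inv(d['world_to_cam']); r=M[:3,:3]@np.array([(u-d['cx'])/f(d),(v-d['cy'])/f(d),1]); return M[:3,3],r
def onz(d,u,v,z):
    o,r=ray(d,u,v); return o+r*(z-o[2])/r[2]
def cloud(d):
    M=np.linalg.inv(d['world_to_cam']); Z=d['range_z']; v,u=np.mgrid[:Z.shape[0],:Z.shape[1]]
    P=np.stack([(u-d['cx'])/f(d)*Z,(v-d['cy'])/f(d)*Z,Z],-1)@M[:3,:3].T+M[:3,3]; P[Z<=0]=np.nan; return P
E
python3 - <<'E'
from h import *
for n in('side','top','wrist'):
    d=cap(n,n+'0'); print(n,np.round(np.linalg.inv(d['world_to_cam']),2).tolist(),d['vfov'],d['cx'],d['cy'])
s=ctrl.read_state(); print(s)
E
```

```text
side [[-0.37, -0.4, 0.84, -491.69], [-0.93, 0.15, -0.34, 436.67], [0.01, -0.9, -0.43, 599.17], [0.0, 0.0, 0.0, 1.0]] 47.96179667394988 279.01454806317275 211.71224258790326
top [[-0.07, -0.98, 0.21, 247.45], [-1.0, 0.07, -0.01, 50.73], [-0.0, -0.21, -0.98, 1278.33], [0.0, 0.0, 0.0, 1.0]] 54.61351846986515 278.939145768352 210.2352057000059
wrist [[0.35, -0.9, -0.25, 292.8], [-0.94, -0.34, -0.09, -582.75], [-0.0, 0.27, -0.96, 371.56], [0.0, 0.0, 0.0, 1.0]] 66.0268755095769 278.09285346421075 209.00306715970893
{'clock': 0.15, 'qpos': array([ 1.14421053,  0.62920095,  0.03844397,  1.51811778, -0.02701164,
        0.9963113 , -0.01998089]), 'qd': array([ 0.00052467, -0.00114174,  0.00042839, -0.00363684, -0.00106926,
        0.00125548, -0.00047712]), 'tau': array([ 1.69737315e-03, -5.63798118e+01,  1.22758314e+00, -1.93649089e+01,
        1.10634914e-02,  7.39215931e-03,  1.03057795e-05]), 'eef_pos': array([ 229.32470726, -607.69458847,  230.56321521]), 'tool_rot': array([-3.14007280e+00, -1.42071951e-06,  3.60802620e-01]), 'force': array([ 0.56275239, -0.50529516, -0.03357613]), 'torque': array([ 0.00456432, -0.00263281,  0.00403425]), 'gripper_force': 0.0, 'width': 85.63469618390569}
```

View pics/top0.png

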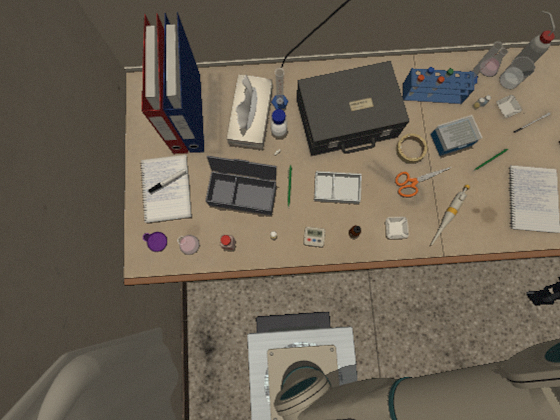

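View pics/side0.png

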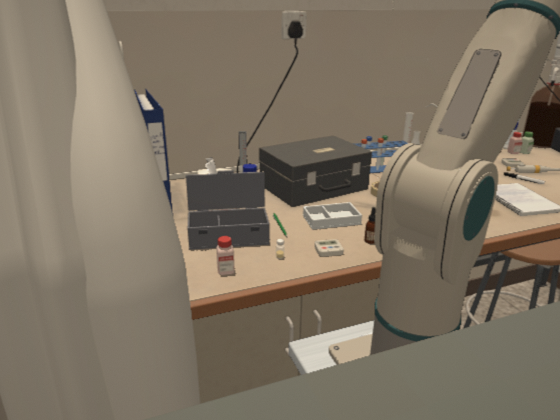

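The top view shows the front row left to right: purple decoy (157,241), flask (189,243), buffer (228,241), vial (274,236), timer (314,236), dropper (355,231) and boat (397,228). The box is at (241,187) and the caddy at (338,187). The side view confirms that the lid leans back and the bottles stand upright.

```bash
python3 - <<'E'
from h import *
d=load('top0'); s=load('side0')
im=cv2.cvtColor(d['image'],cv2.COLOR_RGB2BGR)
cv2.imwrite('pics/c1.png',cv2.resize(im[145:260,140:420],None,fx=2.8,fy=2.8,interpolation=cv2.INTER_CUBIC))
P=cloud(d)
bg=np.nanmedian(P[200:225,290:300].reshape(-1,3),0); print('table',bg)
for n,(u,v) in dict(purple=(157,241),flask=(189,243),buf=(228,241),vial=(274,236),timer=(314,236),drop=(355,231),boat=(397,228)).items():
    W=22; p=P[v-W:v+W,u-W:u+W]; m=p[...,2]>8
    k,l,st,c=cv2.connectedComponentsWithStats(m.astype(np.uint8)); 
    i=l[W-2:W+3,W-2:W+3].max()
    q=p[l==i]; top=q[q[:,2]>np.percentile(q[:,2],98)-6]
    pix=np.argwhere(l==i).astype(np.float32)[:,::-1]
    print(n,len(q),'lo',np.round(q.min(0)),'hi',np.round(q.max(0)),'top c',np.round(top.mean(0)),len(top), 'rect',cv2.minAreaRect(q[q[:,2]>np.percentile(q[:,2],98)-8][:,:2].astype(np.float32)))
# box & caddy rims
for n,(a,b,c,e),(z0,z1) in (('box',(200,285,170,220),(54,68)),('caddy',(305,370,165,210),(24,36))):
    q=P[c:e,a:b].reshape(-1,3); q=q[(q[:,2]>z0)&(q[:,2]<z1)]
    print(n,len(q),np.median(q[:,2]),cv2.minAreaRect(q[:,:2].astype(np.float32)))
q=P[150:190,200:285].reshape(-1,3);q=q[q[:,2]>75];print('lid',len(q),q.min(0),q.max(0),cv2.fitLine(q[:,[0,2]].astype(np.float32),cv2.DIST_L2,0,.01,.01).ravel())
E
```

```text
table [ 5.12901023e+02 -1.15530516e+01  4.62735025e-01]
purple 365 lo [416. 399.   8.] hi [476. 455. 108.] top c [447. 432. 105.] 27 rect ((446.6883239746094, 430.4194641113281), (22.551557540893555, 23.948408126831055), 42.91737365722656)
flask 339 lo [400. 298.   8.] hi [459. 357. 109.] top c [432. 331. 104.] 27 rect ((430.6702880859375, 330.2837829589844), (22.415912628173828, 22.21752166748047), 42.07130813598633)
buf 194 lo [405. 182.   8.] hi [445. 224.  93.] top c [426. 204.  86.] 68 rect ((426.2836608886719, 204.53269958496094), (28.633255004882812, 27.840465545654297), 58.1603889465332)
vial 40 lo [430.  52.  16.] hi [446.  72.  51.] top c [439.  64.  47.] 24 rect ((439.46484375, 63.102569580078125), (15.579570770263672, 12.58297348022461), 83.96683502197266)
timer 373 lo [396. -99.   8.] hi [459. -30.  26.] top c [427. -64.  18.] 225 rect ((427.3140869140625, -64.10208129882812), (63.48255157470703, 57.45723342895508), 79.30843353271484)
drop 118 lo [ 417. -203.    8.] hi [ 446. -173.  103.] top c [ 432. -189.   98.] 8 rect ((433.8367919921875, -189.19602966308594), (9.278974533081055, 6.9067463874816895), 3.196911334991455)
boat 1743 lo [nan nan nan] hi [nan nan nan] top c [nan nan nan] 0 rect ((0.0, 0.0), (0.0, 0.0), 0.0)
box 423 61.257550171556886 ((578.4478149414062, 154.71803283691406), (206.3852996826172, 105.46420288085938), 76.91519927978516)
caddy 286 28.978359893340894 ((581.2177124023438, -152.05581665039062), (145.89549255371094, 93.75042724609375), 82.45268249511719)
lid 921 [605.08457022  41.90215726  75.02321539] [664.11162958 242.06949785 173.21613999] [1.6347611e-01 9.8654729e-01 6.3392120e+02 1.2505814e+02]<stdin>:13: RuntimeWarning: Mean of empty slice.
  ret = um.true_divide(
```

View pics/c1.png

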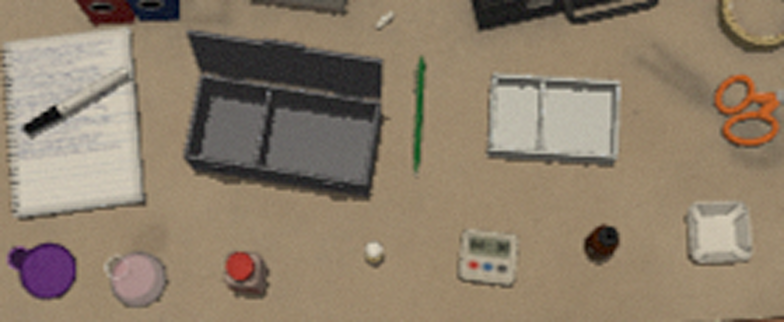

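The crop shows the box's narrow bay on the left (divider 265,125), the caddy's divider at (541,115), and the vial cap at (374,252). Heights agree with the text: buffer 86, vial 47, timer 18, dropper about 100, box rim 61, caddy rim 29.

```bash
cat > go.py <<'E'
import sys, numpy as np
from scipy.spatial.transform import Rotation as R
from cell import ctrl
# go.py x,y,z,yaw ... : rows from the pose now (measured)
s=ctrl.read_state(); R0=R.from_euler('xyz',s['tool_rot']); p=s['eef_pos']
print('t',round(s['clock'],2),'p',p.round(1),'yaw',s['tool_rot'].round(3),'w',round(s['width'],1),'q',s['qpos'].round(2))
for a in sys.argv[1:]:
    x,y,z,w=map(float,a.split(','))
    d=R0.inv().apply(np.array([x,y,z])-p)/10; r=(R0.inv()*R.from_euler('xyz',[np.pi,0,w])).as_rotvec()
    print(a,'->',d.round(2).tolist(),r.round(3).tolist())
E
python3 go.py 432,-189,250,3.01
```

```text
t 0.15 p [ 229.3 -607.7  230.6] yaw [-3.14  -0.     0.361] w 85.6 q [ 1.14  0.63  0.04  1.52 -0.03  1.   -0.02]
432,-189,250,3.01 -> [33.74, -32.02, -1.89] [-0.001, -0.002, -2.649]
```

>>> {"method": "step_arm", "body": {"commands": [33.74,-32.02,-1.9,0,0,-2.65,1,33.74,-32.02,-1.9,0,0,-2.65,1,33.74,-32.02,-1.9,0,0,-2.65,1,33.74,-32.02,-1.9,0,0,-2.65,1,33.74,-32.02,-1.9,0,0,-2.65,1,33.74,-32.02,-1.9,0,0,-2.65,1,33.74,-32.02,-1.9,0,0,-2.65,1,33.74,-32.02,-1.9,0,0,-2.65,1,33.74,-32.02,-1.9,0,0,-2.65,1,33.74,-32.02,-1.9,0,0,-2.65,1]}}

```text
clock: 1.15
eef_pos: [434.5, -183.8, 251.0]
tool_rot: [3.139, -0.001, 1.875]
force: [-0.8, -0.1, -0.0]
width: 85.4
gripper_force: 0.0
```

```bash
python3 go.py 432,-189,250,3.01
```

```text
t 1.15 p [ 434.5 -183.8  251. ] yaw [ 3.139e+00 -1.000e-03  1.875e+00] w 85.4 q [ 0.66  0.37 -0.43  1.96  0.2   0.84  0.43]
432,-189,250,3.01 -> [-0.42, -0.4, 0.09] [0.003, 0.001, -1.135]
```

>>> {"method": "step_arm", "body": {"commands": [-0.4,-0.4,0.1,0,0,-1.135,1,-0.4,-0.4,0.1,0,0,-1.135,1,-0.4,-0.4,0.1,0,0,-1.135,1,-0.4,-0.4,0.1,0,0,-1.135,1,-0.4,-0.4,0.1,0,0,-1.135,1,-0.4,-0.4,0.1,0,0,-1.135,1,-0.4,-0.4,0.1,0,0,-1.135,1,-0.4,-0.4,0.1,0,0,-1.135,1,-0.4,-0.4,0.1,0,0,-1.135,1]}}

```text
clock: 2.05
eef_pos: [429.2, -194.6, 249.1]
tool_rot: [3.141, -0.0, 2.996]
force: [-0.3, 0.4, 0.2]
width: 85.4
gripper_force: 0.0
```

```bash
python3 - <<'E'
from h import *
d=cap('wrist','w1'); P=cloud(d)
def rep(n,m):
    q=P[m].reshape(-1,3); print(n,len(q),'med',np.nanmedian(q,0).round(1),'rect',cv2.minAreaRect(q[:,:2].astype(np.float32)))
x,y,z=P[...,0],P[...,1],P[...,2]
b=(abs(x-432)<45)&(abs(y+189)<45)
rep('body',b&(z>30)&(z<50)); rep('teat',b&(z>85)); print('max',np.nanmax(z[b]))
rep('rim',(x>500)&(x<660)&(abs(y+152)<110)&(z>24)&(z<36))
rep('floor',(x>500)&(x<660)&(abs(y+152)<110)&(z>3)&(z<8))
rep('timer',(abs(x-427)<60)&(abs(y+64)<50)&(z>11)&(z<22))
s=load('side0')
E
python3 go.py 432,-189,130,3.01
```

```text
body 158 med [ 422.7 -188.7   47.1] rect ((432.8718566894531, -190.6120147705078), (31.635026931762695, 28.04881477355957), 81.10131072998047)
teat 27558 med [ 416.2 -185.6  331.3] rect ((423.53912353515625, -188.48590087890625), (95.19921875, 32.031654357910156), 78.81806182861328)
max 348.3999394480787
rim 1445 med [ 582.  -158.2   27.7] rect ((583.3331909179688, -153.58590698242188), (145.31834411621094, 93.24800109863281), 82.65925598144531)
floor 3744 med [ 587.4 -158.3    3.8] rect ((581.3947143554688, -152.88955688476562), (145.1420440673828, 89.51255798339844), 82.38167572021484)
timer 2670 med [428.  -66.9  14.5] rect ((429.2983703613281, -66.32817077636719), (63.718414306640625, 57.74681091308594), 79.21192932128906)
t 2.1 p [ 429.2 -194.6  249.1] yaw [ 3.141 -0.     2.993] w 85.7 q [ 0.89  0.43 -0.72  1.96  0.36  0.89  1.4 ]
432,-189,130,3.01 -> [-0.2, 0.59, 11.91] [0.0, -0.0, -0.017]
```

View pics/w1.png

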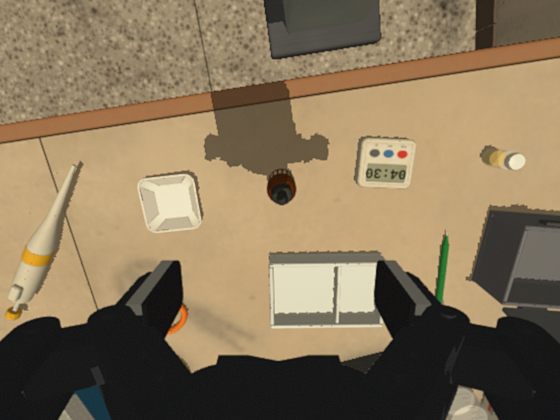

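The wrist view has the dropper at (281,187), timer (387,163), boat (170,203), vial (505,159) and caddy (327,295). The wrist depth agrees with the top view to about 2 mm. Next I descend on the dropper.

>>> {"method": "step_arm", "body": {"commands": [-0.2,0.5,5,0,0,0,1,-0.2,0.5,9,0,0,0,1,-0.2,0.5,13,0,0,0,1,-0.2,0.5,17,0,0,0,1,-0.2,0.5,20,0,0,0,1,-0.2,0.5,21.7,0,0,0,1,-0.2,0.5,21.7,0,0,0,1]}}

```text
clock: 2.8
eef_pos: [430.8, -189.2, 30.4]
tool_rot: [3.141, -0.004, 2.995]
force: [0.3, 0.2, 0.7]
width: 85.5
gripper_force: 0.0
```

>>> {"method": "step_arm", "body": {"commands": [0,0,0,0,0,0,0.2,0,0,0,0,0,0,0.2,0,0,0,0,0,0,0.2,0,0,0,0,0,0,0.2,0,0,0,0,0,0,0.2,0,0,0,0,0,0,0.2,0,0,0,0,0,0,0.2]}}

```text
clock: 3.5
eef_pos: [432.8, -190.3, 33.4]
tool_rot: [-3.141, 0.002, 2.995]
force: [-0.3, -0.2, 6.7]
width: 30.1
gripper_force: 58.6
```

```bash
python3 go.py 587,-111,80,3.01 587,-111,39,3.01; python3 -c "
from h import *
cap('wrist','w2')"
```

```text
t 3.5 p [ 432.8 -190.3   33.4] yaw [-3.141e+00  2.000e-03  2.995e+00] w 30.1 q [ 0.61  0.76 -0.37  2.14  0.76  0.37  1.03]
587,-111,80,3.01 -> [-14.11, 10.09, -4.64] [-0.001, 0.002, -0.015]
587,-111,39,3.01 -> [-14.1, 10.09, -0.54] [-0.001, 0.002, -0.015]
```

View pics/w2.png

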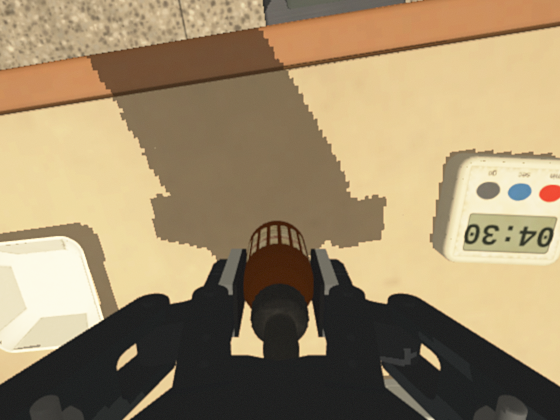

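The pads hold the dropper at (281,275), centred, well clear of the boat and the timer. Next I lift it and go to the caddy's narrow bay.

>>> {"method": "step_arm", "body": {"commands": [0,0,-4,0,0,0,0.2,0,0,-7,0,0,0,0.2,-4,3,-8,0,0,0,0.2,-8,6,-8,0,0,0,0.2,-11,8,-8,0,0,0,0.2,-13.2,9.5,-8,0,0,0,0.2,-14.1,10.1,-8,0,0,0,0.2,-14.1,10.1,-8,0,0,0,0.2,-14.1,10.1,-8,0,0,0,0.2]}}

```text
clock: 4.45
eef_pos: [584.5, -111.6, 112.0]
tool_rot: [-3.14, -0.002, 2.995]
force: [-0.4, 0.7, -1.0]
width: 30.2
gripper_force: 59.8
```

```bash
python3 go.py 587.5,-111,39,3.01
```

```text
t 4.45 p [ 584.5 -111.6  112. ] yaw [-3.140e+00 -2.000e-03  2.995e+00] w 30.2 q [ 0.48  0.76 -0.56  1.77  0.55  0.78  1.07]
587.5,-111,39,3.01 -> [-0.3, 0.12, 7.3] [-0.001, -0.002, -0.015]
```

>>> {"method": "step_arm", "body": {"commands": [-0.2,0.1,3,0,0,0,0.2,-0.2,0.1,5.5,0,0,0,0.2,-0.2,0.1,6.8,0,0,0,0.2,-0.2,0.1,7.3,0,0,0,0.2,-0.2,0.1,7.3,0,0,0,0.2,-0.2,0.1,7.3,0,0,0,0.2]}}

```text
clock: 5.05
eef_pos: [588.8, -110.0, 40.1]
tool_rot: [-3.142, 0.001, 2.995]
force: [-0.2, 0.5, -0.5]
width: 30.3
gripper_force: 59.7
```

>>> {"method": "step_arm", "body": {"commands": [0,0,0,0,0,0,0.6,0,0,0,0,0,0,0.6,0,0,0,0,0,0,0.6,0,0,0,0,0,0,0.6,0,0,-4,0,0,0,0.6,0,0,-8,0,0,0,0.6,0,0,-12,0,0,0,0.6,0,0,-15,0,0,0,0.6,0,0,-15,0,0,0,0.6]}}

```text
clock: 5.95
eef_pos: [591.4, -109.4, 194.0]
tool_rot: [3.141, 0.009, 2.996]
force: [0.2, 0.1, 0.3]
width: 51.1
gripper_force: 0.0
```

```bash
python3 - <<'E'
from h import *
d=cap('top','t1'); P=cloud(d); x,y,z=P[...,0],P[...,1],P[...,2]
w=cap('wrist','w3'); Pw=cloud(w)
for n,Q in(('top',P),('wrist',Pw)):
    x,y,z=Q[...,0],Q[...,1],Q[...,2]
    b=(abs(x-587)<40)&(abs(y+111)<38)&(z>40)&(z<115)
    q=Q[b]; print(n,len(q),q[:,:2].min(0) if len(q) else 0,q.max(0) if len(q) else 0)
    # buffer shoulder
    b=(abs(x-426)<45)&(abs(y-204)<45)&(z>45)&(z<72); q=Q[b]; print('buf',len(q), cv2.minAreaRect(q[:,:2].astype(np.float32)) if len(q)>5 else 0)
E
python3 go.py 424,203,190,2.95
```

```text
top 96 [ 573.05889679 -123.32065724] [601.17608004 -93.11011716 107.67547168]
buf 72 ((425.30340576171875, 204.66110229492188), (36.916561126708984, 38.84070587158203), 86.03618621826172)
wrist 1117 [ 574.80719154 -126.79073335] [603.83723039 -94.62602317 104.24661494]
buf 0 0
t 6.05 p [ 588.5 -109.9  189.8] yaw [-3.141e+00  1.000e-03  2.996e+00] w 51.4 q [ 0.52  0.67 -0.63  1.7   0.47  0.93  1.13]
424,203,190,2.95 -> [20.83, 28.56, -0.06] [-0.0, 0.001, 0.046]
```

View pics/w3.png

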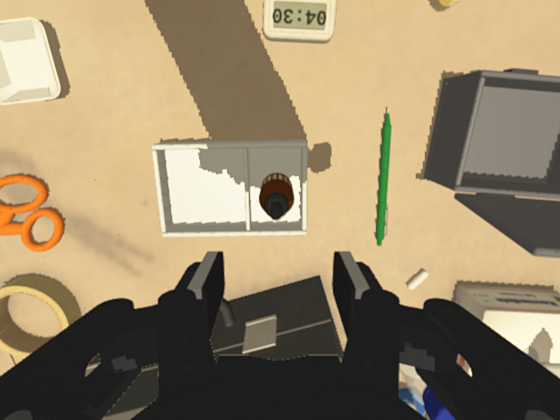

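The dropper stands upright in the caddy's narrow bay (277,198). Next is the buffer.

>>> {"method": "step_arm", "body": {"commands": [20.8,28.6,0,0,0,-0.06,1,20.8,28.6,0,0,0,-0.06,1,20.8,28.6,0,0,0,-0.06,1,20.8,28.6,0,0,0,-0.06,1,20.8,28.6,0,0,0,-0.06,1,20.8,28.6,0,0,0,-0.06,1,20.8,28.6,0,0,0,-0.06,1,20.8,28.6,0,0,0,-0.06,1,20.8,28.6,0,0,0,-0.06,1,20.8,28.6,0,0,0,-0.06,1]}}

```text
clock: 7.05
eef_pos: [424.2, 202.0, 188.3]
tool_rot: [-3.14, -0.002, 3.054]
force: [0.8, 0.3, 0.1]
width: 85.3
gripper_force: 0.0
```

```bash
python3 - <<'E'
from h import *
d=cap('wrist','w4'); Q=cloud(d); x,y,z=Q[...,0],Q[...,1],Q[...,2]
N=(abs(x-426)<45)&(abs(y-204)<45)
for a,b in((20,58),(50,70),(75,95)):
    q=Q[N&(z>a)&(z<b)]; print(a,len(q),q.max(0).round(1) if len(q) else 0,cv2.minAreaRect(q[:,:2].astype(np.float32)) if len(q)>5 else 0)
def rep(n,m):
    q=Q[m].reshape(-1,3); print(n,len(q),'med',np.nanmedian(q,0).round(1),'rect',cv2.minAreaRect(q[:,:2].astype(np.float32)))
rep('boxrim',(x>500)&(x<660)&(abs(y-155)<130)&(z>55)&(z<66)); rep('vial',(abs(x-439)<30)&(abs(y-64)<30)&(z>35)&(z<55))
E
python3 go.py 426,204,28,3.07
```

```text
20 416 [446.8 224.   58. ] ((426.4115905761719, 203.97323608398438), (38.02430725097656, 37.35478591918945), 81.14974975585938)
50 732 [446.8 224.   69.7] ((426.38983154296875, 203.964111328125), (38.06708908081055, 37.246944427490234), 81.45375061035156)
75 1133 [441.8 219.2  86.1] ((427.1220397949219, 203.8583984375), (29.78874397277832, 29.97930145263672), 9.334830284118652)
boxrim 1440 med [540.4 196.   59.6] rect ((540.5199584960938, 186.74057006835938), (171.52874755859375, 43.70807647705078), 63.583152770996094)
vial 347 med [440.3  63.7  45.7] rect ((441.27191162109375, 62.04167556762695), (17.736127853393555, 17.669815063476562), 88.79400634765625)
t 7.1 p [424.6 201.6 188.5] yaw [-3.140e+00 -1.000e-03  3.053e+00] w 85.6 q [-0.05  0.51 -0.65  2.04  0.45  0.74  0.51]
426,204,28,3.07 -> [-0.14, 0.28, 16.05] [-0.002, -0.001, -0.017]
```

View pics/w4.png

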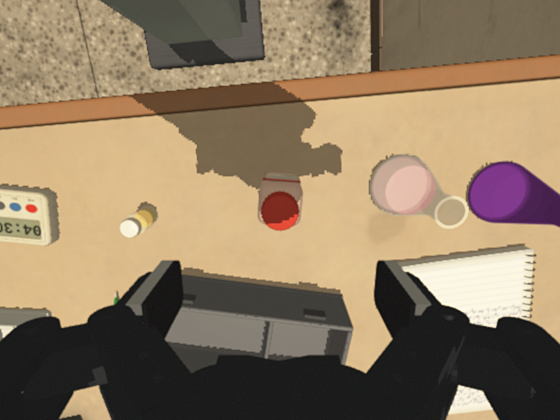

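The buffer's cap is at (280,211), with the flask clear to the right at (400,185). Buffer yaw is about −9°.

>>> {"method": "step_arm", "body": {"commands": [-0.2,0.3,4,0,0,0.063,1,-0.2,0.3,8,0,0,0.063,1,-0.2,0.3,12,0,0,0.063,1,-0.2,0.3,14.5,0,0,0.063,1,-0.2,0.3,15.8,0,0,0.063,1,-0.2,0.3,15.8,0,0,0.063,1,-0.2,0.3,15.8,0,0,0.063,1]}}

```text
clock: 7.8
eef_pos: [427.0, 205.2, 31.2]
tool_rot: [-3.141, -0.0, 2.991]
force: [-0.0, 0.4, 0.6]
width: 85.4
gripper_force: 0.0
```

>>> {"method": "step_arm", "body": {"commands": [0,0,0,0,0,0,0.3,0,0,0,0,0,0,0.3,0,0,0,0,0,0,0.3,0,0,0,0,0,0,0.3,0,0,0,0,0,0,0.3,0,0,0,0,0,0,0.3,0,0,0,0,0,0,0.3]}}

```text
clock: 8.5
eef_pos: [427.0, 206.2, 32.1]
tool_rot: [3.142, 0.001, 2.993]
force: [-0.7, -0.9, 6.2]
width: 37.0
gripper_force: 60.1
```

```bash
python3 go.py 578.5,-180.5,110,3.01
```

```text
t 8.5 p [427.  206.2  32.1] yaw [3.142e+00 1.000e-03 2.993e+00] w 37.0 q [-0.27  0.76 -0.35  2.14  0.73  0.36  0.19]
578.5,-180.5,110,3.01 -> [-20.74, -35.99, -7.76] [0.0, 0.001, -0.017]
```

>>> {"method": "step_arm", "body": {"commands": [0,0,-4.5,0,0,0,0.3,0,0,-9,0,0,0,0.3,-2,-4,-11.5,0,0,0,0.3,-4.5,-8,-13,0,0,0,0.3,-7,-12,-13,0,0,0,0.3,-9.5,-16,-13,0,0,0,0.3,-12,-20,-13,0,0,0,0.3,-14,-24,-13,0,0,-0.015,0.3,-16.5,-28,-13,0,0,-0.015,0.3,-18.5,-32,-13,0,0,-0.015,0.3]}}

```text
clock: 9.5
eef_pos: [562.6, -139.7, 161.6]
tool_rot: [3.142, 0.001, 3.007]
force: [0.1, 0.5, -0.5]
width: 36.9
gripper_force: 60.7
```

```bash
python3 go.py 578.5,-180.5,160,3.01
```

```text
t 9.5 p [ 562.6 -139.7  161.6] yaw [3.142e+00 1.000e-03 3.007e+00] w 36.9 q [ 0.6   0.69 -0.65  1.78  0.53  0.86  1.14]
578.5,-180.5,160,3.01 -> [-2.12, -3.83, 0.16] [0.0, 0.001, -0.003]
```

>>> {"method": "step_arm", "body": {"commands": [-2.2,-3.9,0,0,0,0,0.3,-2.2,-3.9,0,0,0,0,0.3,-2.2,-3.9,3,0,0,0,0.3,-2.2,-3.9,6,0,0,0,0.3,-2.2,-3.9,8,0,0,0,0.3,-2.2,-3.9,8,0,0,0,0.3]}}

```text
clock: 10.1
eef_pos: [575.9, -178.4, 78.7]
tool_rot: [3.141, -0.006, 3.008]
force: [-0.9, 0.4, -0.7]
width: 36.8
gripper_force: 60.7
```

```bash
python3 go.py 578.5,-180.5,37.5,3.01
```

```text
t 10.1 p [ 575.9 -178.4   78.7] yaw [ 3.141 -0.006  3.008] w 36.8 q [ 0.6   0.83 -0.57  1.76  0.62  0.75  1.14]
578.5,-180.5,37.5,3.01 -> [-0.31, -0.17, 4.11] [0.0, -0.006, -0.002]
```

>>> {"method": "step_arm", "body": {"commands": [-0.1,-0.1,2,0,0,0,0.3,-0.1,-0.1,3.4,0,0,0,0.3,-0.1,-0.1,4.1,0,0,0,0.3,-0.1,-0.1,4.1,0,0,0,0.3,-0.1,-0.1,4.1,0,0,0,0.3]}}

```text
clock: 10.6
eef_pos: [579.8, -180.1, 40.9]
tool_rot: [3.142, 0.001, 3.008]
force: [-0.2, 0.4, -0.2]
width: 36.6
gripper_force: 60.7
```

```bash
python3 go.py 578.5,-180.5,37.5,3.01
```

```text
t 10.6 p [ 579.8 -180.1   40.9] yaw [3.142e+00 1.000e-03 3.008e+00] w 36.6 q [ 0.58  0.88 -0.53  1.77  0.67  0.68  1.1 ]
578.5,-180.5,37.5,3.01 -> [0.13, -0.06, 0.34] [0.0, 0.001, -0.002]
```

>>> {"method": "step_arm", "body": {"commands": [0.1,0,0.35,0,0,0,0.3,0.1,0,0.35,0,0,0,0.3,0.1,0,0.35,0,0,0,0.6,0.1,0,0.35,0,0,0,0.6,0.1,0,0.35,0,0,0,0.6,0.1,0,0.35,0,0,0,0.6,0.1,0,-4,0,0,0,0.6,0.1,0,-8,0,0,0,0.6,0.1,0,-12,0,0,0,0.7,0.1,0,-15,0,0,0,0.7]}}

```text
clock: 11.6
eef_pos: [579.1, -180.0, 192.9]
tool_rot: [-3.142, 0.002, 3.008]
force: [0.8, -0.8, -1.0]
width: 59.8
gripper_force: 0.0
```

```bash
python3 - <<'E'
from h import *
d=cap('top','t2');im=d['image'][160:250,240:420];cv2.imwrite('pics/c2.png',cv2.cvtColor(cv2.resize(im,None,fx=4,fy=4),cv2.COLOR_RGB2BGR))
w=cap('wrist','w5'); Q=cloud(w);x,y,z=Q[...,0],Q[...,1],Q[...,2]
q=Q[(abs(x-578)<45)&(abs(y+180)<42)&(z>75)&(z<100)];print(len(q),np.median(q,0),cv2.minAreaRect(q[:,:2].astype(np.float32)))
E
python3 go.py 439.5,63,150,2.92
```

```text
1152 [ 577.70158198 -179.18725056   88.8727418 ] ((578.87939453125, -179.60723876953125), (29.942792892456055, 30.191680908203125), 69.28018951416016)
t 11.7 p [ 581.4 -180.2  195. ] yaw [-3.141  0.009  3.008] w 59.8 q [ 0.66  0.68 -0.67  1.67  0.5   0.96  1.24]
439.5,63,150,2.92 -> [17.35, 22.21, 4.34] [-0.0, 0.009, 0.088]
```

View pics/w5.png

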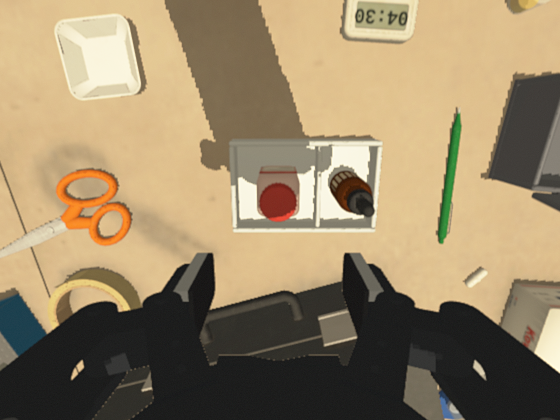

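Buffer (278,195) and dropper (350,190) both stand upright in the caddy. Next is the vial.

>>> {"method": "step_arm", "body": {"commands": [17.2,22.2,4,0,0,0.09,0.8,17.2,22.2,4,0,0,0.09,0.8,17.2,22.2,4,0,0,0.09,0.8,17.2,22.2,4,0,0,0.09,0.8,17.2,22.2,4,0,0,0.09,0.8,17.2,22.2,4,0,0,0.09,0.8,17.2,22.2,4,0,0,0.09,0.8,17.2,22.2,4,0,0,0.09,0.8]}}

```text
clock: 12.5
eef_pos: [437.1, 63.2, 150.0]
tool_rot: [-3.141, -0.001, 2.92]
force: [0.6, -1.2, -0.8]
width: 68.3
gripper_force: 0.0
```

```bash
cat > vial.py <<'E'
from h import *
d=cap('wrist','w6'); Q=cloud(d); x,y,z=Q[...,0],Q[...,1],Q[...,2]
def rep(n,m):
    q=Q[m].reshape(-1,3); print(n,len(q),'med',np.nanmedian(q,0).round(1),'max',q.max(0).round(1),'rect',cv2.minAreaRect(q[:,:2].astype(np.float32)))
V=(abs(x-440)<30)&(abs(y-63)<30)
rep('vialcap',V&(z>40)&(z<58)); rep('vialbody',V&(z>10)&(z<36))
E
python3 vial.py; python3 go.py 440,63,12,2.913
```

```text
vialcap 407 med [440.3  61.7  45.7] max [450.6  70.8  47.7] rect ((441.0356140136719, 61.53218078613281), (17.0853328704834, 17.469188690185547), 31.93602180480957)
vialbody 236 med [433.7  64.8  30. ] max [448.4  72.5  34.4] rect ((438.35797119140625, 62.94169235229492), (20.5058536529541, 14.275785446166992), 70.02377319335938)
t 12.55 p [437.8  62.3 150. ] yaw [-3.141 -0.     2.918] w 68.2 q [ 0.22  0.53 -0.6   2.15  0.53  0.61  0.59]
440,63,12,2.913 -> [-0.2, 0.13, 13.8] [-0.001, -0.0, 0.005]
```

>>> {"method": "step_arm", "body": {"commands": [-0.25,0,4,0,0,0,0.8,-0.25,0,8,0,0,0,0.8,-0.25,0,11.5,0,0,0,0.8,-0.25,0,13.6,0,0,0,0.8,-0.25,0,13.6,0,0,0,0.8,-0.25,0,13.6,0,0,0,0.6,-0.25,0,13.6,0,0,0,0.4]}}

```text
clock: 13.25
eef_pos: [441.1, 61.9, 15.3]
tool_rot: [3.141, 0.002, 2.916]
force: [-0.6, -0.2, -0.4]
width: 40.2
gripper_force: 0.0
```

>>> {"method": "step_arm", "body": {"commands": [0,0,0,0,0,0,0.1,0,0,0,0,0,0,0.1,0,0,0,0,0,0,0.1,0,0,0,0,0,0,0.1,0,0,0,0,0,0,0.1,0,0,0,0,0,0,0.1]}}

```text
clock: 13.85
eef_pos: [441.0, 62.1, 15.5]
tool_rot: [3.141, 0.002, 2.917]
force: [-0.4, -0.3, 6.7]
width: 18.6
gripper_force: 58.4
```

```bash
python3 - <<'E'
from h import *
d=load('top0'); Q=cloud(d)
# box outline: front/side outer rim from top depth; front-rim line, box frame fit
x,y,z=Q[...,0],Q[...,1],Q[...,2]
b=(x>500)&(x<625)&(abs(y-155)<115)&(z>54)&(z<66)
q=Q[b][:,:2]; a=np.radians(-13.1); ex=np.array([np.cos(a),np.sin(a)]); ey=np.array([-ex[1],ex[0]])
s=q@ex; t=q@ey; print('s',s.min(),np.percentile(s,[2,10]),s.max(),'t',t.min(),t.max())
f0=q[s<s.min()+9]; print('front line',cv2.fitLine(f0.astype(np.float32),cv2.DIST_L2,0,.01,.01).ravel())
for c0 in [s.min()+49]: print('c',c0*ex+(t.min()+t.max())/2*ey)
fl=Q[(x>500)&(x<640)&(abs(y-155)<115)&(z>0)&(z<12)]; u=fl[:,:2]@ex-s.min()-49; v=fl[:,:2]@ey-(t.min()+t.max())/2
m=(abs(u)<60)&(abs(v)<95); print('floor u',np.percentile(u[m],[1,99]),'v',np.percentile(v[m],[1,99]),np.median(fl[m][:,2]),'gap',np.histogram(v[m],np.arange(10,40,3)))
E
python3 go.py 589,216,100,2.913
```

```text
s 475.5800344294655 [476.42277646 479.48618966] 579.5597577385972 t 178.5956754806004 384.7987234507402
front line [2.2466819e-01 9.7443533e-01 5.3215582e+02 1.6535785e+02]
c [574.77538501 155.46955167]
floor u [-58.26813293  48.33507395] v [-92.90313862  92.93168802] 5.146606563221667 gap (array([21, 31, 22, 27,  7,  5,  4,  9, 24]), array([10, 13, 16, 19, 22, 25, 28, 31, 34, 37]))
t 13.85 p [441.   62.1  15.5] yaw [3.141e+00 2.000e-03 2.917e+00] w 18.6 q [-0.01  0.77 -0.28  2.22  0.86  0.25  0.29]
589,216,100,2.913 -> [-11.03, 18.3, -8.41] [0.001, 0.002, 0.004]
```

>>> {"method": "step_arm", "body": {"commands": [0,0,-4,0,0,0,0.1,0,0,-8,0,0,0,0.1,-1,2,-10,0,0,0,0.1,-3,5,-10,0,0,0,0.1,-5,9,-10,0,0,0,0.1,-7.5,13,-10,0,0,0,0.1,-9.5,16.5,-10,0,0,0,0.1,-10.8,18.3,-10,0,0,0,0.1,-10.8,18.3,-10,0,0,0,0.1,-10.8,18.3,-10,0,0,0,0.1]}}

```text
clock: 14.85
eef_pos: [585.5, 216.3, 114.4]
tool_rot: [-3.141, -0.0, 2.918]
force: [-0.8, -0.3, -1.0]
width: 18.6
gripper_force: 59.0
```

```bash
python3 go.py 586.5,216.4,21,2.913
```

```text
t 14.85 p [585.5 216.3 114.4] yaw [-3.141 -0.     2.918] w 18.6 q [-0.05  0.8  -0.59  1.68  0.57  0.84  0.45]
586.5,216.4,21,2.913 -> [-0.1, 0.04, 9.34] [-0.001, -0.0, 0.005]
```

>>> {"method": "step_arm", "body": {"commands": [-0.1,0,3,0,0,0,0.1,-0.1,0,6,0,0,0,0.1,-0.1,0,8,0,0,0,0.1,-0.1,0,9.1,0,0,0,0.1,-0.1,0,9.3,0,0,0,0.1,-0.1,0,9.3,0,0,0,0.1,-0.1,0,9.3,0,0,0,0.1]}}

```text
clock: 15.55
eef_pos: [587.6, 216.8, 22.5]
tool_rot: [3.14, 0.001, 2.918]
force: [0.5, 0.9, -0.6]
width: 18.6
gripper_force: 59.0
```

```bash
python3 go.py 586.5,216.4,21,2.913
```

```text
t 15.55 p [587.6 216.8  22.5] yaw [3.140e+00 1.000e-03 2.918e+00] w 18.6 q [-0.1   0.92 -0.51  1.72  0.66  0.68  0.38]
586.5,216.4,21,2.913 -> [0.1, -0.06, 0.15] [0.001, 0.001, 0.005]
```

>>> {"method": "step_arm", "body": {"commands": [0.05,0,0.2,0,0,0,0.1,0.05,0,0.2,0,0,0,0.1,0.05,0,0.2,0,0,0,0.36,0.05,0,0.2,0,0,0,0.36,0.05,0,0.2,0,0,0,0.36,0.05,0,0.2,0,0,0,0.36,0.05,0,-3,0,0,0,0.36,0.05,0,-7,0,0,0,0.36,0.05,0,-12,0,0,0,0.5,0.05,0,-15,0,0,0,0.5]}}

```text
clock: 16.55
eef_pos: [587.4, 217.7, 175.0]
tool_rot: [3.139, 0.003, 2.918]
force: [0.7, 0.7, -0.9]
width: 42.7
gripper_force: 0.0
```

```bash
python3 - <<'E'
from h import *
w=cap('wrist','w7')
E
python3 go.py 428.5,-65.5,150,2.955
```

```text
t 16.6 p [589.4 219.1 179.2] yaw [3.135 0.008 2.918] w 42.9 q [-0.02  0.72 -0.64  1.63  0.51  0.95  0.5 ]
428.5,-65.5,150,2.955 -> [9.4, -31.34, 2.63] [0.007, 0.009, -0.037]
```

View pics/w7.png

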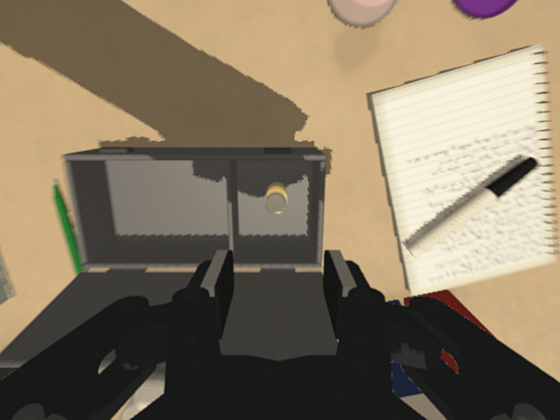

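The vial stands upright in the narrow bay (276,198). Next is the timer.

>>> {"method": "step_arm", "body": {"commands": [9.3,-31.2,2,0,0,-0.037,1,9.3,-31.2,2,0,0,-0.037,1,9.3,-31.2,2,0,0,-0.037,1,9.3,-31.2,2,0,0,-0.037,1,9.3,-31.2,2,0,0,-0.037,1,9.3,-31.2,2,0,0,-0.037,1,9.3,-31.2,2,0,0,-0.037,1,9.3,-31.2,2,0,0,-0.037,1,9.3,-31.2,2,0,0,-0.037,1]}}

```text
clock: 17.5
eef_pos: [426.7, -67.1, 151.4]
tool_rot: [3.141, 0.001, 2.953]
force: [1.1, 2.0, 0.6]
width: 85.6
gripper_force: 0.0
```

```bash
python3 - <<'E'
from h import *
d=cap('wrist','w8'); Q=cloud(d); x,y,z=Q[...,0],Q[...,1],Q[...,2]
q=Q[(abs(x-428)<50)&(abs(y+65)<55)&(z>9)&(z<22)]; print(len(q),np.median(q,0),cv2.minAreaRect(q[:,:2].astype(np.float32)))
E
python3 go.py 428.5,-65.5,1,2.955
```

```text
4470 [427.49468407 -65.75835502  14.58441675] ((429.5393371582031, -66.09867858886719), (64.18144226074219, 58.429725646972656), 79.22674560546875)
t 17.55 p [427.4 -66.2 151.5] yaw [3.140e+00 1.000e-03 2.955e+00] w 85.2 q [ 0.57  0.53 -0.67  2.17  0.58  0.62  0.86]
428.5,-65.5,1,2.955 -> [-0.08, 0.07, 15.06] [0.001, 0.001, 0.0]
```

>>> {"method": "step_arm", "body": {"commands": [-0.15,0,4,0,0,0,1,-0.15,0,8,0,0,0,1,-0.15,0,11.5,0,0,0,1,-0.15,0,14,0,0,0,1,-0.15,0,15,0,0,0,1,-0.15,0,15,0,0,0,1,-0.15,0,15,0,0,0,1]}}

```text
clock: 18.25
eef_pos: [428.8, -65.8, 1.4]
tool_rot: [3.141, 0.001, 2.957]
force: [-0.0, 0.0, 0.0]
width: 85.4
gripper_force: 0.0
```

>>> {"method": "step_arm", "body": {"commands": [0,0,0,0,0,0,0.6,0,0,0,0,0,0,0.6,0,0,0,0,0,0,0.6,0,0,0,0,0,0,0.6,0,0,0,0,0,0,0.6]}}

```text
clock: 18.75
eef_pos: [428.9, -67.0, 2.6]
tool_rot: [3.141, 0.003, 2.955]
force: [-0.7, 1.9, 7.3]
width: 62.3
gripper_force: 64.2
```

```bash
python3 go.py 566,118.5,90,2.913
```

```text
t 18.75 p [428.9 -67.    2.6] yaw [3.141e+00 3.000e-03 2.955e+00] w 62.3 q [ 0.3   0.8  -0.3   2.25  1.1   0.24  0.38]
566,118.5,90,2.913 -> [-10.05, 20.78, -8.7] [0.001, 0.003, 0.042]
```

>>> {"method": "step_arm", "body": {"commands": [0,0,-4,0,0,0,0.6,0,0,-8,0,0,0.01,0.6,-1,2,-10,0,0,0.04,0.6,-3,6,-10,0,0,0.04,0.6,-5,10,-10,0,0,0.04,0.6,-7,14,-10,0,0,0.04,0.6,-9,18,-10,0,0,0.04,0.6,-10,20.8,-10,0,0,0.04,0.6,-10,20.8,-10,0,0,0.04,0.6,-10,20.8,-10,0,0,0.04,0.6]}}

```text
clock: 19.75
eef_pos: [564.5, 118.8, 101.6]
tool_rot: [-3.141, -0.0, 2.916]
force: [0.2, -0.9, -0.5]
width: 62.2
gripper_force: 66.9
```

```bash
python3 - <<'E'
from h import *
w=cap('wrist','w9')
E
python3 go.py 566,118.5,8.5,2.913
```

```text
t 19.8 p [564.2 117.5 101.4] yaw [-3.140e+00 -1.000e-03  2.914e+00] w 62.0 q [ 0.15  0.78 -0.66  1.83  0.67  0.77  0.48]
566,118.5,8.5,2.913 -> [-0.16, 0.16, 9.29] [-0.002, -0.001, 0.001]
```

View pics/w9.png

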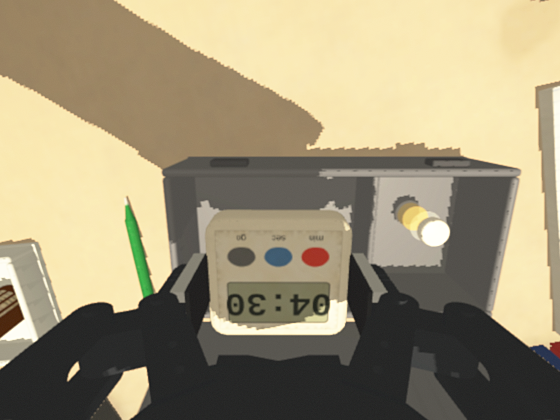

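The timer is held square with its display up, over the wide bay. The vial stands at (428,225) in the narrow bay. Now I lower the timer.

>>> {"method": "step_arm", "body": {"commands": [-0.1,0.1,3,0,0,0,0.6,-0.1,0.1,6,0,0,0,0.6,-0.1,0.1,8,0,0,0,0.6,-0.1,0.1,9,0,0,0,0.6,-0.1,0.1,9.1,0,0,0,0.6,-0.1,0.1,9.1,0,0,0,0.6,-0.1,0.1,9.1,0,0,0,0.6]}}

```text
clock: 20.5
eef_pos: [566.5, 118.9, 11.2]
tool_rot: [3.141, 0.001, 2.914]
force: [0.4, 0.4, -0.0]
width: 62.0
gripper_force: 66.9
```

```bash
python3 go.py 566,118.5,8.5,2.913
```

```text
t 20.5 p [566.5 118.9  11.2] yaw [3.141e+00 1.000e-03 2.914e+00] w 62.0 q [ 0.08  0.91 -0.54  1.86  0.79  0.61  0.37]
566,118.5,8.5,2.913 -> [0.04, -0.05, 0.27] [0.0, 0.001, 0.001]
```

>>> {"method": "step_arm", "body": {"commands": [0,0,0.3,0,0,0,0.6,0,0,0.3,0,0,0,0.6,0,0,0.3,0,0,0,0.86,0,0,0.3,0,0,0,0.86,0,0,0.3,0,0,0,0.86,0,0,-3,0,0,0,0.86,0,0,-7,0,0,0,0.86,0,0,-12,0,0,0,0.86,0,0,-17,0,0,0,0.3,0,0,-19,0,0,0,0]}}

```text
clock: 21.5
eef_pos: [567.3, 119.1, 204.6]
tool_rot: [3.141, 0.005, 2.914]
force: [0.0, -0.2, 0.0]
width: 45.6
gripper_force: 0.0
```

```bash
python3 - <<'E'
from h import *
w=cap('wrist','w10'); Q=cloud(w);x,y,z=Q[...,0],Q[...,1],Q[...,2]
a=np.radians(-13); ex=np.array([np.cos(a),np.sin(a)]); ey=np.array([-ex[1],ex[0]]); c=np.array([574.8,155.5])
u=(Q[...,:2]-c)@ex; v=(Q[...,:2]-c)@ey
q=Q[(abs(u)<42)&(v>-96)&(v<20)&(z>14)&(z<30)]; print('timer',len(q),np.percentile(q[:,2],[5,50,95]),cv2.minAreaRect(q[:,:2].astype(np.float32)))
t=cap('top','t3'); Q=cloud(t)
u=(Q[...,:2]-c)@ex; v=(Q[...,:2]-c)@ey;z=Q[...,2]
m=(abs(v)<95)&(u>40)&(u<90)&(z>75)&(z<170)
s=np.c_[u[m],z[m]].astype(np.float32); l=cv2.fitLine(s,cv2.DIST_HUBER,0,.01,.01).ravel(); print('lid',len(s),l,np.arctan2(l[1],l[0]),s.min(0),s.max(0))
for dz in (200,): pass
B=(u>50)&(u<220)&(v>-60)&(v<60)&(z>60)&(z<260); print('behind', [(k, np.nanmax(np.where((u>k)&(u<k+20)&(abs(v)<60)&(z<330),z,0)).round()) for k in range(50,200,20)])
E
python3 go.py 566,118.5,180,2.913
```

```text
timer 3329 [18.0137003  19.60686157 20.87776643] ((567.348388671875, 122.04661560058594), (64.00271606445312, 57.24846267700195), 76.96644592285156)
lid 129 [  0.13598399   0.99071103  61.470165   130.16422   ] 1.4343897 [53.61069 76.63566] [ 70.12256 163.18701]
behind [(50, np.float64(163.0)), (70, np.float64(0.0)), (90, np.float64(0.0)), (110, np.float64(0.0)), (130, np.float64(0.0)), (150, np.float64(0.0)), (170, np.float64(0.0)), (190, np.float64(0.0))]
t 21.6 p [567.5 118.8 203.5] yaw [3.141 0.005 2.913] w 30.5 q [ 0.21  0.66 -0.76  1.74  0.54  0.96  0.58]
566,118.5,180,2.913 -> [0.15, -0.06, 2.35] [0.0, 0.005, 0.0]
```

View pics/w10.png

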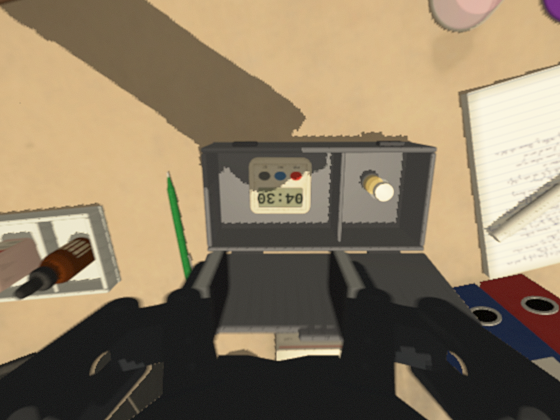

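The timer lies flat in the wide bay (280,185) and the vial stands at (378,188). Now I close the lid, checking what is behind it first.

```bash
python3 - <<'E'
from h import *
from scipy.spatial.transform import Rotation as R
Q=cloud(load('top0')); a=np.radians(-13); ex=np.array([np.cos(a),np.sin(a)]); ey=np.array([-ex[1],ex[0]]); c=np.array([574.8,155.5])
u=(Q[...,:2]-c)@ex; v=(Q[...,:2]-c)@ey;z=Q[...,2]
print([(k, round(float(np.nanmax(z[(u>k)&(u<k+15)&(abs(v)<60)],initial=0)))) for k in range(40,200,15)])
s=ctrl.read_state(); R0=R.from_euler('xyz',s['tool_rot']);p=s['eef_pos']
def row(u,z): 
    w=c+u*ex; return (R0.inv().apply(np.array([*w,z])-p)/10).round(1).tolist()
print('over',row(100,200),row(100,140))
for t in (1.75,1.6,1.45,1.3,1.15,1.,.85,.7,.55,.4,.25,.12,0):
    C=np.array([49,62.5])+80*np.array([-np.cos(t),np.sin(t)])+5*np.array([np.sin(t),np.cos(t)])+[11,0]
    print(t,C.round(1),row(*C))
E
```

```text
[(40, 96), (55, 173), (70, 167), (85, 0), (100, 0), (115, 6), (130, 9), (145, 7), (160, 60), (175, 60), (190, 102)]
over [-9.9, 3.8, 0.4] [-9.8, 3.8, 6.4]
1.75 [ 79.2 140.3] [-7.8, 3.8, 6.4]
1.6 [ 67.3 142.3] [-6.6, 3.8, 6.2]
1.45 [ 55.3 142.5] [-5.4, 3.7, 6.1]
1.3 [ 43.4 140.9] [-4.2, 3.7, 6.3]
1.15 [ 31.9 137.6] [-3.0, 3.7, 6.6]
1.0 [ 21.  132.5] [-1.9, 3.7, 7.1]
0.85 [ 11.  125.9] [-0.9, 3.7, 7.8]
0.7 [  2.  117.9] [-0.0, 3.7, 8.6]
0.55 [ -5.6 108.6] [0.7, 3.7, 9.5]
0.4 [-11.7  98.3] [1.3, 3.7, 10.5]
0.25 [-16.3  87.1] [1.8, 3.7, 11.6]
0.12 [-18.8  77. ] [2.1, 3.7, 12.6]
0 [-20.   67.5] [2.2, 3.7, 13.6]
```

>>> {"method": "step_arm", "body": {"commands": [-4,1.5,0,0,0,0,0,-8,3,0,0,0,0,0,-10.6,3.8,0.4,0,0,0,0,-10.6,3.8,0.4,0,0,0,0,-10.6,3.8,3.5,0,0,0,0,-10.6,3.8,6.4,0,0,0,0,-10.6,3.8,6.4,0,0,0,0]}}

```text
clock: 22.3
eef_pos: [673.2, 130.0, 130.5]
tool_rot: [-3.134, -0.01, 2.915]
force: [-1.4, -0.8, 0.1]
width: -0.1
gripper_force: 0.0
```

```bash
python3 go.py 678,131.7,140,2.913
```

```text
t 22.3 p [673.2 130.  130.5] yaw [-3.134 -0.01   2.915] w -0.1 q [ 0.13  0.88 -0.69  1.47  0.61  1.02  0.63]
678,131.7,140,2.913 -> [-0.42, 0.27, -0.96] [-0.007, -0.01, 0.003]
```

>>> {"method": "step_arm", "body": {"commands": [0,0,0,0,0,0,0,0,0,0,0,0,0,0]}}

```text
clock: 22.5
eef_pos: [678.3, 132.8, 137.7]
tool_rot: [3.141, 0.001, 2.915]
force: [-0.7, 1.0, 0.2]
width: 0.1
gripper_force: 0.0
```

```bash
python3 go.py 652,137.7,140,2.913 627.4,143.4,140,2.913 605,148.5,135,2.913 585,153,125,2.913 569,157,108,2.913 558,159,86,2.913 555.3,160,69,2.913
```

```text
t 22.5 p [678.3 132.8 137.7] yaw [3.141e+00 1.000e-03 2.915e+00] w 0.1 q [ 0.13  0.88 -0.69  1.46  0.61  1.02  0.63]
652,137.7,140,2.913 -> [2.67, -0.12, -0.23] [0.001, 0.001, 0.002]
627.4,143.4,140,2.913 -> [5.2, -0.12, -0.24] [0.001, 0.001, 0.002]
605,148.5,135,2.913 -> [7.49, -0.12, 0.26] [0.001, 0.001, 0.002]
585,153,125,2.913 -> [9.55, -0.13, 1.26] [0.001, 0.001, 0.002]
569,157,108,2.913 -> [11.2, -0.11, 2.95] [0.001, 0.001, 0.002]
558,159,86,2.913 -> [12.32, -0.16, 5.15] [0.001, 0.001, 0.002]
555.3,160,69,2.913 -> [12.6, -0.13, 6.85] [0.001, 0.001, 0.002]
```

>>> {"method": "step_arm", "body": {"commands": [1.3,0,0,0,0,0,0,2.6,0,-0.1,0,0,0,0,3.9,0,-0.4,0,0,0,0,5.1,0,-0.5,0,0,0,0,6.3,0,-0.3,0,0,0,0,7.4,0,0,0,0,0,0,8.5,0,0.5,0,0,0,0,9.5,0,1.2,0,0,0,0]}}

```text
clock: 23.3
eef_pos: [586.7, 154.0, 126.6]
tool_rot: [3.14, 0.005, 2.914]
force: [1.7, 0.1, -0.3]
width: 0.0
gripper_force: 0.7
```

>>> {"method": "step_arm", "body": {"commands": [0.9,0,0.8,0,0,0,0,1.7,0,1.7,0,0,0,0,2.3,0,2.7,0,0,0,0,2.8,0,3.8,0,0,0,0,3.0,0,4.6,0,0,0,0,3.0,0,4.6,0,0,0,0]}}

```text
clock: 23.9
eef_pos: [554.7, 160.4, 76.7]
tool_rot: [-3.14, -0.003, 2.915]
force: [-0.8, 0.2, -0.4]
width: 0.2
gripper_force: 0.0
```

```bash
python3 go.py 555.3,160,69,2.913; python3 -c "
from h import *
cap('side','s2');cap('wrist','w11')"
```

```text
t 23.9 p [554.7 160.4  76.7] yaw [-3.140e+00 -3.000e-03  2.915e+00] w 0.2 q [ 0.06  0.82 -0.63  1.84  0.7   0.73  0.38]
555.3,160,69,2.913 -> [-0.07, -0.03, 0.77] [-0.002, -0.003, 0.002]
```

View pics/w11.png

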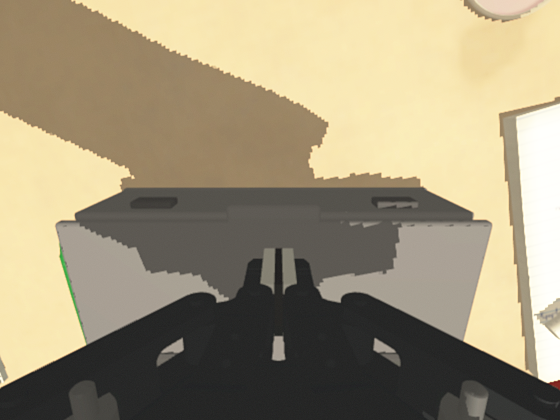

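The lid is nearly down, with its front edge at row 220 and the tip on it at (279,255). Next I press it shut.

>>> {"method": "step_arm", "body": {"commands": [1,0,0.5,0,0,0,0,1,0,0.9,0,0,0,0,1,0,1.1,0,0,0,0,1,0,1.3,0,0,0,0,1,0,1.3,0,0,0,0]}}

```text
clock: 24.5
eef_pos: [545.1, 163.5, 68.2]
tool_rot: [-3.14, 0.0, 2.916]
force: [-9.3, -2.4, 27.1]
width: -0.1
gripper_force: 13.8
```

Firm contact at 27 N with the tip at z = 68.2, which is about the closed lid's top. I retreat and check.

>>> {"method": "step_arm", "body": {"commands": [0,0,-1,0,0,0,0,0,0,-5,0,0,0,0,0,0,-10,0,0,0,0,3,-4,-14,0,0,0,0,6,-9,-17,0,0,0,0,6,-14,-18,0,0,0,0,6,-19,-18,0,0,0,0,6,-23,-18,0,0,0,0,6,-25,-18,0,0,0,0,6,-25,-18,0,0,0,0]}}

```text
clock: 25.5
eef_pos: [429.7, -73.1, 244.8]
tool_rot: [-3.138, -0.002, 2.905]
force: [0.6, -0.3, -0.9]
width: -0.0
gripper_force: 0.0
```

```bash
python3 - <<'E'
from h import *
t=cap('top','t4'); s=cap('side','s4')
a=np.radians(-13); ex=np.array([np.cos(a),np.sin(a)]); ey=np.array([-ex[1],ex[0]]); c=np.array([574.8,155.5])
for n,d in(('top',t),('side',s)):
    Q=cloud(d); u=(Q[...,:2]-c)@ex; v=(Q[...,:2]-c)@ey;z=Q[...,2]
    m=(abs(u)<44)&(abs(v)<95)&(z>50)&(z<120); 
    if m.sum()<50: print(n,'few'); continue
    A=np.c_[u[m],v[m],np.ones(m.sum())]; r=np.linalg.lstsq(A,z[m],rcond=None)[0]; print(n,m.sum(),'lid slope',r.round(4))
im=np.vstack([cv2.resize(t['image'][140:265,130:430],(720,300)),cv2.resize(s['image'][160:285,150:450],(720,300))])
cv2.imwrite('pics/end.png',cv2.cvtColor(im,cv2.COLOR_RGB2BGR)); print(ctrl.read_state()['eef_pos'])
E
```

```text
top 1714 lid slope [8.000e-04 5.000e-04 6.886e+01]
side 1301 lid slope [6.42000e-02 0.00000e+00 6.61379e+01]
[431.60080958 -67.83688962 245.35679993]
```

View pics/end.png

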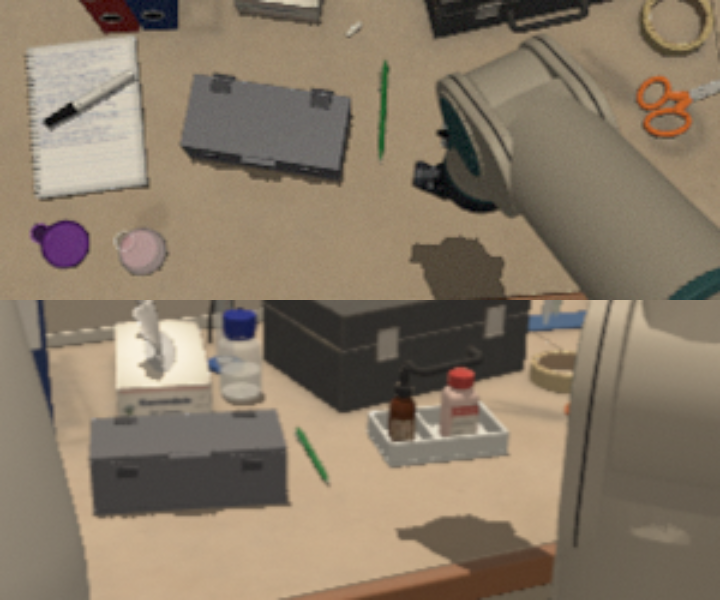

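The top view shows the lid flat (slope about 0.001 at z = 69). The side view shows both bottles upright in the caddy and the flask untouched. I'm handing the job in.

```bash
python3 -c "
from cell import ctrl
print(ctrl.finish_job())"
```

```text
the job is handed in; nothing more can be done
None
```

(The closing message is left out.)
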